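# Fit the carrier disc on the thread winder

## Task

The winder's carrier disc has been left on the hub out of line with its studs, with a blue thread spool standing on it. Stand the spool upright in the grey tray, then turn the disc on the hub (by its orange post, without lifting it off) until it drops over the three studs and lies flat on the hub, and finally push the red keeper fork all the way in over the disc. Do not knock over the spool or disturb the other things on the table.

Things in the scene. Friction and masses are not known exactly. Their poses are not given: they have to be found in the camera images.
- winder: Fixed green bench drive unit, 220 mm (its x) by 300 mm (its y, from -95 to +205), 50 mm high. Origin on the table under the hub axis, z up. On its +y side (y 105 to 190 mm) two fixed dark guide bars, 12 mm wide, centred at x = -52 and +52 mm, tops at height 86 mm, flank the red keeper.
- hub (a point): Centre of the dark round hub face on the winder, height 58 mm, 188 mm dia: the seated disc lies on it. From it rise a steel spigot, 30 mm dia, to height 105 mm, and three brass studs, 12 mm dia with tapered tips (height 74 mm), at 41 mm radius, 0, 120 and 240 degrees from the winder's +x. Yellow marks on its rim show the stud directions.
- disc: Loose aluminium disc, about 0.5 kg, 156 mm dia, 12 mm thick. Origin at the centre of its underside, z up. Starts lying on the stud tips (underside at height 74 mm), turned 25 to 95 degrees anticlockwise from in line; turns with about 3 to 8 N at the post. In line within some 5 degrees, any of three ways round, it falls by its weight to height 58 mm and stops turning. While up it blocks the keeper.
- disc_post (a point): Top centre of the upright orange post on the disc: 18 mm dia, 45 mm tall above the disc's upper face, 62 mm from the disc's axis at -150 degrees from the disc's +x.
- disc_hole (a point): Centre of the lower mouth of the disc hole on the disc's +x. The disc has three brass-rimmed holes, 16 mm dia, 41 mm from its axis at 0, 120 and 240 degrees, a yellow line from each to the rim, and a 32 mm centre hole.
- stud0 (a point): Tip of the stud at 0 degrees on the winder.
- stud1 (a point): Tip of the stud at 120 degrees on the winder.
- stud2 (a point): Tip of the stud at 240 degrees on the winder.
- keeper (a joint): Slide of the red keeper fork, in m: 0 drawn back, 0.09 fully in. It moves along the winder's -y towards the hub, against about 3 N of friction, and stays where it is left. Its two prongs pass either side of the spigot, over the seated disc, at height 73 to 81 mm. At 0 the prong tips are 84 mm from the hub axis.
- keeper_tab (a point): Top centre of the keeper's upright red tab, 60 mm wide (winder x), 12 mm thick (winder y), 44 mm tall, its top 125 mm above the table. At joint 0 it is 172 mm from the hub axis on the winder's +y.
- spool: Loose blue thread spool, about 0.14 kg, 88 mm tall, body 44 mm dia, white end flanges 5 mm thick (50 mm dia at the foot, 48 mm at the top). Stands upright on the disc at the start. Origin at the centre of its underside.
- tray: Fixed grey open tray, 150 mm (its x) by 120 mm (its y), 30 mm high, walls and floor 5 mm thick. Origin on the table under its centre.
- cone_black: Loose dark grey thread cone, 68 mm dia at the foot, 130 mm tall; bystander. Origin at the underside.
- cone_pink: Loose pink-brown thread cone, same size; bystander.
- cone_white: Loose white thread cone, same size; bystander.
- oil: Loose white bottle with red cap, 56 mm dia, 140 mm tall; bystander. Origin at the underside.
- carton: Loose cardboard carton, 110 by 140 by 80 mm; bystander. Origin at the underside.
- wrench: Loose steel spanner, 166 mm long, lying on the table; bystander.
- tin: Loose round yellow pin tin, 90 mm dia, 26 mm high, standing on the carton; bystander.

How it is judged (in metres and radians):
On the way, in this order (a step that is already met when the one before it is completed fails the run):
1. the spool stands upright in the tray, let go (x of spool in the frame of tray between -0.055 and 0.055 m and y of spool in the frame of tray between -0.04 and 0.04 m and height (world z) of spool below 0.01 m and angle between spool's own z axis and vertical below 0.1 rad and contact force between the fingers and spool below 0.3 N), for 0.2 s.
2. the disc lies flat on the hub, over the studs (z of disc in the frame of winder below 0.0605 m and angle between disc's own z axis and vertical below 0.03 rad), for 0.2 s.
3. the keeper is pushed in over the seated disc (value of joint keeper above 0.083 m), for 0.2 s.
At the end, for the whole second after the job is handed in: The spool stands upright (within 0.1 rad) on the tray's floor, at rest; the disc lies flat on the hub (underside within 2.5 mm of the hub face, tilt under 0.03 rad) with its holes over the studs; the keeper is in to at least 83 of its 90 mm (all of step 2 and x of spool in the frame of tray between -0.055 and 0.055 m and y of spool in the frame of tray between -0.04 and 0.04 m and height (world z) of spool below 0.01 m and angle between spool's own z axis and vertical below 0.1 rad and linear speed of each of spool, disc below 0.02 m/s and horizontal distance between disc and winder below 0.004 m and (horizontal distance between disc_hole and stud0 below 0.005 m or horizontal distance between disc_hole and stud1 below 0.005 m or horizontal distance between disc_hole and stud2 below 0.005 m) and value of joint keeper above 0.083 m); the robot touches nothing.
It fails at once if the disc is lifted off the studs (z of disc in the frame of winder above 0.086 m).
It fails at once if the spool is knocked over (angle between spool's own z axis and vertical above 0.7 rad).
It fails at once if a bystander is disturbed (moved more than 30 mm) (distance of any of cone_black, cone_pink, cone_white, oil, carton, wrench, tin from where it was at the start of the episode above 0.03 m).
It also fails if it takes over 58 s, if anything falls off the work surface, if the arm or the gripper's body presses on something with over 40 N, if the wrist force passes 120 N, or if a joint passes its speed limit or range.

## Robot

A 6-joint arm with a two-finger parallel gripper is mounted at the origin on the work surface. World frame = base frame: x ahead of the robot, y to its left, z up, the work surface at z = 0. Lengths are in mm, angles in rad, forces in N, time in s.
With the tool pointing down it reaches from about 300 to 775 mm from the base axis. Payload 14.6 kg.
Tool frame: the origin (TCP) lies on the centre line of the jaws, within the pads' length; the fingertips stand 11 mm ahead of it and the grasp point (between the pads) lies 8 mm behind it; x points along the fingers, y is the direction in which the jaws open and shut, and the axes are right-handed (so a half turn about x gives the same grasp; the last joint's range is limited). The gripper opens to 94 mm and grips with 3 to 60 N. Pads are 16 mm wide; open, the fingers measure 119 mm over their backs; the gripper's body (75 mm by 177 mm) begins 78 mm behind the grasp point.
Start: joints at [-1.405, 0.3, 1.521, -0, 1.321, -0.067], TCP at [126.88, -535.155, 216.446] pointing down, gripper open.
Joint ranges: [-3.03, 3.03], [-0.79, 2.21], [0.23, 2.52], [-1.04, 4.18], [0, 3.07], [-2.55, 2.55]. Speed limits (rad/s): [2.22, 2.22, 2.57, 3.14, 3.14, 3.14].

## Interface

Orientations are given as [roll, pitch, yaw] about the fixed x, y, z axes, in that order (R = Rz(yaw) Ry(pitch) Rx(roll)).
In Python, from cell import manip gives the robot as it stands.
- The arm moves only by the shell command python3 -m handwheel 'ROWS' [OPENING] [FORCE]. ROWS is JSON, a list of rows, each a list of 2 entries, a list of its own where there are three numbers: the shift along the tool's x, y, z in mm, then the turn about the tool's x in rad. In form: [[[x, y, z], spin], ...]. A call has exactly 10 rows; each row shifts and turns the commanded pose from where the row before left it, along the tool's axes as they then stand; what a row does not reach is not made up. A row lasts 1/8 s, in which the tool goes at most 62.5 mm and 10.7 degrees, less where a joint would pass 70% of its speed; a pose out of reach is approached as far as the arm can. A call with a gripper value outside its range is refused whole. OPENING is the closure in counts, from 0 (fully open) to 255 (shut), set as the call begins (- or left out, the last holds). The fingers move at their own pace and stop on an object; FORCE is the grip in N (left out, the last holds). Time passes only in rows, so rows that do not move let the fingers close, or fill a call up. It gives the time, the measured TCP pose, the force and the opening at its end, in the units of the state.
- manip.read_state(): the state, without advancing time (a new reading comes with each control period).
- manip.camera(name): name is "scene" or "side" or "wrist"; returns a dict with "pixels" (400x640x3 uint8, red, green, blue), "z_map" (400x640 float32, mm along the optical axis (not along the pixel's ray), 0 where there is no reading), "mtx" (3x3 intrinsics, pixels), "k1" (the pictures are not rectified: a ray, as slopes to the right and down, at radius r is drawn at 1 + k1 r^2 times it, then the intrinsics apply), "xyz" and "orientation" of the camera in the world. Camera axes: x right, y up, looking along -z (the intrinsics and any distortion apply to the point x, -y, -z); pixel columns grow to the right and rows downward; lengths in mm; the calibration is good to about 2 mm. A picture is of the moment at which its call begins.
- manip.sign_off(): hands the job in, once; it reports no verdict.
Trained networks look in the newest picture that a camera, given by its name, has taken for a name from the list of things; names that differ only in an ending like _2 or _b are one class to them, and where a whole thing is asked for, a point or a joint stands for the part that bears it (a point fixed in the world has none). Each returns a list of dicts, best first, with "confidence" (0 to 1); they miss things now and then, are a little off and sometimes report something else, mostly with a low value. They report only what shows in the picture. A call takes as long as a camera call.
- manip.cut_out(target, camera): "region" (400x640 bool, what is visible of it) and "centre" ([column, row] in pixels, amid what is visible of it).
The state is a dict: "clock": time; "joints": joint angles; "qd": joint speeds; "effort": joint torques, N m; "eef_pos": TCP position; "eef_rot": TCP orientation; "wrist_force": force on the tool from outside, world axes, zero at the start; "moment": the same for the moment, N m; "finger_gap": finger opening in mm.
Only numpy, scipy, OpenCV 4.12 (cv2) and the standard library are available. Lean on these libraries where they do the work, as an engineer would, in place of code of your own. Each camera call takes 0.05 s, during which the arm holds its last target. There are 200 camera calls.

## Working session

There is one attempt and no reset: what is moved stays moved. The work goes in short steps, Python scripts to look and compute and a shell command to move; the robot and the scene stay as the last step left them, time stands still between calls to the robot, and variables do not carry over. Pictures are saved under pics/ and viewed, about 8 in all and at most 12, crops included, and the job is handed in when it is done.

```bash
mkdir -p pics; ls; cat > h.py <<'E'
import numpy as np, cv2
from scipy.spatial.transform import Rotation as R
from cell import manip
def shot(name):
    c=manip.camera(name); return c
def Rm(o): return R.from_euler('xyz',o).as_matrix()
def cloud(c):
    h,w=c["z_map"].shape; K=np.array(c["mtx"],float)
    u,v=np.meshgrid(np.arange(w),np.arange(h))
    p=np.stack([u,v],-1).reshape(-1,1,2).astype(np.float64)
    n=cv2.undistortPoints(p,K,np.array([c["k1"],0,0,0.])).reshape(h,w,2)
    z=c["z_map"].astype(float)
    P=np.stack([n[...,0]*z,-n[...,1]*z,-z],-1)
    W=P@Rm(c["orientation"]).T+np.array(c["xyz"])
    W[z<=0]=np.nan
    return W
def save(c,f): cv2.imwrite("pics/"+f,c["pixels"][...,::-1])
E
python3 - <<'E'
from h import *
print(manip.read_state())
for n in ["scene","side"]:
    c=shot(n); save(c,n+"0.png"); W=cloud(c)
    print(n,c["xyz"],c["orientation"])
    np.savez("/tmp/"+n,W=W,px=c["pixels"])
    for t in ["spool","tray","disc","disc_post","keeper_tab","winder","hub","cone_black","cone_pink","cone_white","oil","carton","wrench","tin"]:
        for d in manip.cut_out(t,n)[:1]:
            r=W[d["region"]]; r=r[~np.isnan(r[:,0])]
            if len(r): print(t,round(d["confidence"],2),np.round(d["centre"]),len(r),"med",np.round(np.median(r,0)),"lo",np.round(np.percentile(r,2,0)),"hi",np.round(np.percentile(r,98,0)))
a=cv2.imread("pics/scene0.png");b=cv2.imread("pics/side0.png")
E
```

```text
pics
{'clock': 0.0, 'joints': array([-1.40461777e+00,  3.00450264e-01,  1.52158971e+00,  6.78253261e-06,
        1.32069548e+00, -6.65969940e-02]), 'qd': array([ 0.00103603,  0.00118171, -0.00090178, -0.00052674,  0.00124577,
       -0.00049806]), 'effort': array([ 1.81740354e-03, -5.31806874e+01, -3.52732480e+01,  7.09049497e-02,
        2.44153087e-02, -1.02508207e-04]), 'eef_pos': array([ 126.83204823, -534.91667511,  215.89410053]), 'eef_rot': array([-1.64314191,  1.5696535 ,  1.73122461]), 'wrist_force': array([0.22676607, 0.25264588, 0.94475152]), 'moment': array([0.00176777, 0.00622092, 0.00199189]), 'finger_gap': 93.85055969956439}
scene [1388.85920859  562.67743607  787.27532717] [0.97393479 0.01727761 2.10275253]
spool 0.7 [304. 203.] 533 med [574.  32. 138.] lo [544.   5.  86.] hi [584.  46. 174.]
tray 0.6 [212. 199.] 1011 med [ 536. -347.    9.] lo [ 476. -400.   -1.] hi [ 637. -265.   28.]
disc 0.9 [282. 216.] 1106 med [595. -34.  83.] lo [510. -95.  57.] hi [644.  50. 122.]
disc_post 0.77 [280. 214.] 1004 med [596. -34.  83.] lo [512. -89.  75.] hi [644.  50. 116.]
keep
[... 1609 characters left out ...]
1.] lo [ 423. -146.   13.] hi [685. 146. 114.]
cone_black 0.67 [239. 378.] 1618 med [ 384. -327.   71.] lo [ 349. -339.    4.] hi [ 407. -299.  131.]
cone_pink 0.69 [257. 152.] 828 med [377. 281.  59.] lo [348. 267.   2.] hi [401. 309. 130.]
cone_white 0.77 [409. 310.] 1474 med [ 680. -216.   64.] lo [ 657. -232.    4.] hi [ 713. -189.  131.]
oil 0.7 [296. 123.] 723 med [485. 389.  73.] lo [459. 379.   6.] hi [510. 411. 141.]
carton 0.81 [342. 143.] 1308 med [590. 307.  59.] lo [539. 295.   3.] hi [653. 428.  83.]
wrench 0.74 [246. 315.] 724 med [ 374. -182.    9.] lo [ 345. -243.    4.] hi [410. -89.  13.]
tin 0.56 [342. 118.] 712 med [599. 348. 106.] lo [559. 320.  80.] hi [640. 407. 109.]
```

View pics/scene0.png

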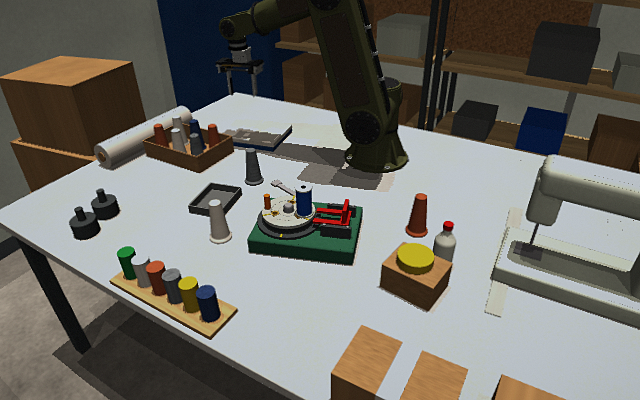

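View pics/side0.png

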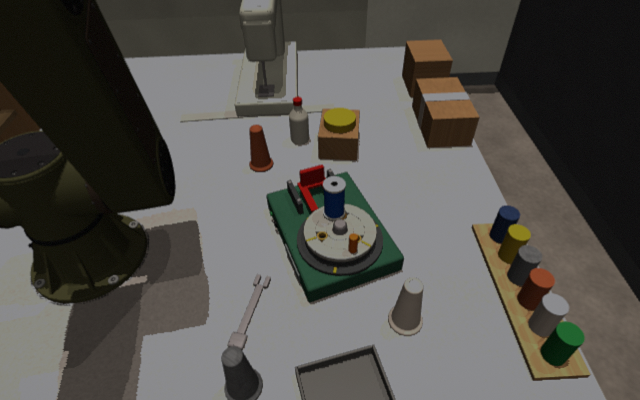

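Both views: the winder's keeper is towards the upper left in the side view. Spool is at about (335,197), the orange post at (353,243), the spigot at (340,226) and the tray at (345,377). Now the geometry.

```bash
cat >> h.py <<'E'
from scipy.optimize import least_squares
def fitc(p):
    f=lambda q:np.hypot(p[:,0]-q[0],p[:,1]-q[1])-q[2]
    s=least_squares(f,[*p.mean(0)[:2],30],loss='soft_l1',f_scale=2); return s.x
E
python3 - <<'E'
from h import *
for n in ["side","scene"]:
    d=np.load(f"/tmp/{n}.npz"); W=d["W"]; px=d["px"]; hsv=cv2.cvtColor(px,cv2.COLOR_RGB2HSV)
    H,S,V=[hsv[...,i].astype(int) for i in range(3)]
    box=(W[...,0]>400)&(W[...,0]<720)&(W[...,1]>-160)&(W[...,1]<210)
    z=W[...,2]
    def st(m,name):
        p=W[m]; print(n,name,len(p),np.round(p.mean(0),1),"midrange",np.round((np.percentile(p,3,0)+np.percentile(p,97,0))/2,1)) if len(p) else 0
    st(box&(z>170)&(z<182),"spooltop")
    org=box&(H>5)&(H<20)&(S>150)&(z>95)&(z<140); st(org,"post"); st(org&(z>126),"posttop")
    red=box&((H<5)|(H>174))&(S>150)&(z>65); st(red&(z>118),"tabtop")
    st(red,"red")
    m=red&(z>118)
    if m.sum()>5:
        p=W[m][:,:2]; u,s,v=np.linalg.svd(p-p.mean(0)); print(" tabdir",v[0],s)
    # spigot
    sp=box&(z>98)&(z<110)&(S<80); st(sp,"spigot")
    # disc rim: outer hull of disc top points
    dm=box&(z>82)&(z<91); p=W[dm][:,:2]
    hull=cv2.convexHull(p.astype(np.float32)).reshape(-1,2)
    print(" disc hull fit",fitc(hull),"minEnc",cv2.minEnclosingCircle(p.astype(np.float32)))
    # green top
    g=(H>50)&(H<90)&(S>80)&box&(abs(z-50)<6)
    p=W[g][:,:2].astype(np.float32); print(" green rect",cv2.minAreaRect(p))
    y=box&(H>20)&(H<35)&(S>140)&(V>120)&(z>50)&(z<95)
    for q in W[y][::3]: print("   y",np.round(q),end="")
    print()
    t=(W[...,0]>440)&(W[...,0]<680)&(W[...,1]>-420)&(W[...,1]<-220)&(z>24)&(z<36); st(t,"tray rim"); print(cv2.minAreaRect(W[t][:,:2].astype(np.float32)))
    for nm,cx,cy,zz in [("cw",690,-205,100),("cb",385,-315,100)]:
        st((abs(W[...,0]-cx)<45)&(abs(W[...,1]-cy)<45)&(z>120),nm)
c=cv2.imread("pics/side0.png")[150:310,250:420]; cv2.imwrite("pics/crop1.png",cv2.resize(c,None,fx=4,fy=3.6,interpolation=cv2.INTER_CUBIC))
E
```

```text
side spooltop 314 [560.5  17.8 174.3] midrange [560.4  18.9 173.9]
side post 130 [590.7 -92.2 118.7] midrange [590.9 -89.6 114.6]
side posttop 53 [591.1 -89.9 130.6] midrange [591.1 -88.9 130.5]
side tabtop 97 [515.1 124.1 123.3] midrange [514.8 124.9 123. ]
side red 643 [512.4 107.3  95.2] midrange [514.5  87.4 101.7]
 tabdir [-0.9447879  -0.32768252] [164.62818652  21.96933654]
side spigot 139 [567.2 -29.4 103.9] midrange [560.8 -14.2 103.2]
 disc hull fit [554.53862815  34.6284615  132.69348205] minEnc ((549.827880859375, 27.781675338745117), 139.31858825683594)
 green rect ((551.123291015625, 19.810653686523438), (217.0167236328125, 297.37969970703125), 18.757598876953125)
   y [653.  -1.  60.]   y [523. -38.  87.]   y [540. -47.  86.]   y [517. -50.  89.]   y [508. -54.  90.]   y [610. -57.  86.]   y [506. -54.  88.]   y [500. -56.  87.]   y [613. -66.  88.]   y [619. -71.  87.]   y [623. -73.  85.]   y [626. -77.  87.]   y [ 554. -109.   58.]   y [ 552. -116.   61.]   y [ 554. -117.   59.]
side tray rim 623 [ 562.7 -295.7   29.1] midrange [ 572.5 -287.4   28.5]
((589.9242553710
[... 788 characters left out ...]
33496094)
 green rect ((553.009521484375, 27.77093505859375), (221.328125, 298.7585144042969), 18.376554489135742)
   y [501. -53.  84.]   y [503. -48.  83.]   y [521. -44.  84.]   y [526. -29.  84.]   y [592. -52.  84.]   y [591. -46.  82.]   y [597. -42.  84.]   y [617. -70.  83.]   y [607. -56.  82.]   y [623. -69.  84.]   y [579.  41.  84.]   y [647.   0.  58.]   y [655.   2.  57.]
scene tray rim 169 [ 549.4 -337.    26.7] midrange [ 554.1 -333.1   26.9]
((553.7474365234375, -331.12835693359375), (152.9661407470703, 120.09480285644531), 12.683656692504883)
scene cw 69 [ 689.8 -194.5  125. ] midrange [ 689.  -196.2  124.9]
scene cb 42 [ 379.8 -305.9  124.7] midrange [ 377.6 -308.7  124.7]
```

View pics/crop1.png

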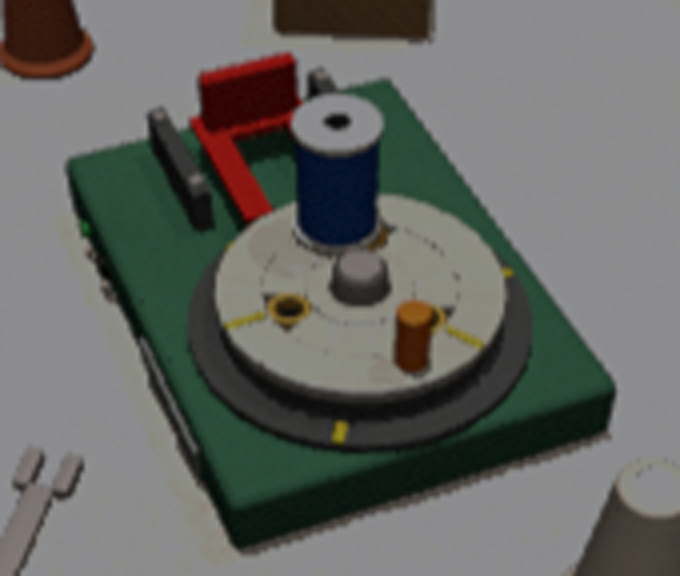

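```bash
cat >> h.py <<'E'
def rel(target, yaw=None):
    """shift in tool axes to world target (mm) ; yaw = wanted world angle (deg) of tool y (mod 180)"""
    s=manip.read_state(); M=Rm(s["eef_rot"]); 
    a=np.degrees(np.arctan2(M[1,1],M[0,1]))
    print("t",s["clock"],"pos",np.round(s["eef_pos"],1),"F",np.round(s["wrist_force"],1),"gap",round(s["finger_gap"],1),"tool y ang",round(a,1),"z ang",round(np.degrees(np.arctan2(M[1,2],M[0,2])),1),"xdown",np.round(M[2,0],4),"q1,q6",np.round(s["joints"][[0,5]],2))
    if target is not None:
        print("shift tool",np.round(M.T@(np.array(target)-s["eef_pos"]),1))
    if yaw is not None: print("spin(rad) about tool x", [round(-np.radians(((yaw-a+90)%180)-90),3)])
E
python3 - <<'E'
from h import *
rel([560.5,21.5,205],20)
E
```

```text
t 1.5 pos [ 126.9 -535.1  216.4] F [ 0.3  0.6 -0. ] gap 94.1 tool y ang -76.7 z ang -166.7 xdown -1.0 q1,q6 [-1.4  -0.07]
shift tool [  11.5 -441.6 -550.3]
spin(rad) about tool x [np.float64(1.455)]
```

```bash
python3 -m handwheel '[[[0,-36,-45],0],[[0,-36,-45],0],[[0,-36,-45],0],[[0,-36,-45],0],[[0,-36,-45],0],[[0,-36,-45],0],[[0,-36,-45],0],[[0,-36,-45],0],[[0,-36,-45],0],[[0,-36,-45],0]]' 0 20
python3 -m handwheel '[[[0,-41,-50],0],[[0,-41,-50],0],[[0,0,0],-0.187],[[0,0,0],-0.187],[[0,0,0],-0.187],[[0,0,0],-0.187],[[0,0,0],-0.187],[[0,0,0],-0.187],[[0,0,0],-0.187],[[0,0,0],-0.187]]'
python3 - <<'E'
from h import *
rel([560.5,21.5,132],20)
c=shot("wrist"); save(c,"w1.png"); W=cloud(c)
for t in ["spool","disc_post"]:
  for d in manip.cut_out(t,"wrist")[:2]:
    r=W[d["region"]]; r=r[~np.isnan(r[:,0])]; print(t,d["confidence"],d["centre"],len(r),np.round(np.median(r,0)) if len(r) else "")
z=W[...,2]; b=(abs(W[...,0]-560)<60)&(abs(W[...,1]-20)<60)&(z>168)&(z<180); p=W[b]; print(len(p),p.mean(0)); print(fitc(cv2.convexHull(p[:,:2].astype(np.float32)).reshape(-1,2)) if len(p)>5 else "")
E
```

```text
clock: 2.75
eef_pos: [482.7, -79.3, 216.7]
eef_rot: [2.558, 1.57, -0.351]
wrist_force: [0.5, -0.2, 0.1]
finger_gap: 94.2
clock: 4.0
eef_pos: [557.5, 18.4, 216.4]
eef_rot: [-3.045, 1.571, 1.831]
wrist_force: [-0.6, 0.4, 0.1]
finger_gap: 93.9
t 4.0 pos [557.5  18.4 216.4] F [-0.6  0.4  0.1] gap 93.9 tool y ang 9.4 z ang -80.6 xdown -1.0 q1,q6 [-0.03 -0.2 ]
shift tool [84.4  3.5 -2.6]
spin(rad) about tool x [np.float64(-0.185)]
spool 0.75 [325.7, 209.2] 5160 [560.  27. 174.]
spool 0.34 [175.5, 390.9] 137 [ 406. -312.    9.]
disc_post 0.67 [322.5, 260.2] 14678 [576. -38.  86.]
3966 [561.22812647  21.35726465 173.80395685]
[561.35097678  20.39513718  23.72609312]
```

View pics/w1.png

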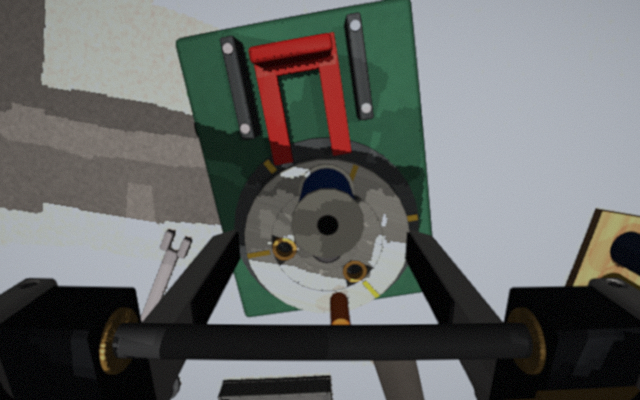

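The wrist view shows the spool top at (327,224), the disc holes at (284,249) and (354,271), the post at (340,310) and the keeper tab at (292,50). The spool's fit is (561.3, 20.4), so I'll descend and grip.

```bash
python3 -m handwheel '[[[0,4,-1.5],0],[[14,0,0],0],[[14,0,0],0],[[14,0,0],0],[[14,0,0],0],[[14,0,0],0],[[14,0,0],0],[[0,0,0],0],[[0,0,0],0],[[0,0,0],0]]' 0 20
python3 -m handwheel '[[[0,0,0],0],[[0,0,0],0],[[0,0,0],0],[[0,0,0],0],[[0,0,0],0],[[0,0,0],0],[[0,0,0],0],[[0,0,0],0],[[0,0,0],0],[[0,0,0],0]]' 200 20
python3 -m handwheel '[[[-5,0,0],0],[[-15,0,0],0],[[-20,0,0],0],[[-20,0,0],0],[[-20,0,0],0],[[-20,0,0],0],[[-20,0,0],0],[[0,0,0],0],[[0,0,0],0],[[0,0,0],0]]'
python3 - <<'E'
from h import *
rel([554,-334,252])
c=shot("wrist"); save(c,"w2.png"); W=cloud(c); np.savez("/tmp/w2",W=W,px=c["pixels"])
z=W[...,2]; px=c["pixels"]; hsv=cv2.cvtColor(px,cv2.COLOR_RGB2HSV); H,S,V=[hsv[...,i].astype(int) for i in range(3)]
box=(W[...,0]>400)&(W[...,0]<720)&(W[...,1]>-160)&(W[...,1]<210)
red=box&((H<5)|(H>174))&(S>150)&(z>118)
p=W[red]; print("tab",len(p),p.mean(0) if len(p) else "")
o=box&(H>3)&(H<20)&(S>130)&(z>125)&(z<135); p=W[o]; print("post",len(p),p.mean(0) if len(p) else "")
sp=box&(z>103)&(z<108)&(S<100); p=W[sp]; print("spig",len(p),p.mean(0))
g=(H>50)&(H<90)&(S>80)&box&(abs(z-50)<6); print("green",cv2.minAreaRect(W[g][:,:2].astype(np.float32)))
E
```

```text
clock: 5.4
eef_pos: [561.4, 20.5, 133.0]
eef_rot: [1.387, 1.57, -0.026]
wrist_force: [0.1, -0.4, 0.8]
finger_gap: 94.0
clock: 6.65
eef_pos: [561.2, 20.5, 132.5]
eef_rot: [1.364, 1.571, -0.049]
wrist_force: [-0.6, -0.4, 0.3]
finger_gap: 47.0
clock: 7.9
eef_pos: [560.9, 20.5, 251.7]
eef_rot: [-1.775, 1.569, 3.095]
wrist_force: [-0.7, -0.0, -1.5]
finger_gap: 46.9
t 7.9 pos [560.9  20.5 251.7] F [-0.7 -0.  -1.5] gap 46.9 tool y ang 9.1 z ang -80.9 xdown -1.0 q1,q6 [-0.03 -0.19]
shift tool [-3.00e-01 -6.26e+01  3.49e+02]
tab 1281 [523.02779052 117.10330183 151.62385103]
post 0 
spig 0 [nan nan nan]
green ((551.8460693359375, 24.092514038085938), (216.182373046875, 294.4154968261719), 18.719762802124023)<stdin>:9: RuntimeWarning: Mean of empty slice.
  ret = um.true_divide(
```

```bash
python3 - <<'E'
from h import *
c=shot("side"); save(c,"s2.png")
W=cloud(c);hsv=cv2.cvtColor(c["pixels"],cv2.COLOR_RGB2HSV)
z=W[...,2];t=(W[...,0]>450)&(W[...,0]<650)&(W[...,1]>-420)&(W[...,1]<-245)&(z>24)&(z<36)
print(cv2.minAreaRect(W[t][:,:2].astype(np.float32)))
c=shot("scene");W=cloud(c);z=W[...,2];t=(W[...,0]>450)&(W[...,0]<650)&(W[...,1]>-420)&(W[...,1]<-245)&(z>20)&(z<36)
print(cv2.minAreaRect(W[t][:,:2].astype(np.float32)))
E
```

```text
((553.2435302734375, -325.5511169433594), (150.65911865234375, 100.25533294677734), 12.869840621948242)
((555.3438110351562, -331.1914367675781), (157.5099334716797, 123.24861145019531), 13.606034278869629)
```

View pics/s2.png

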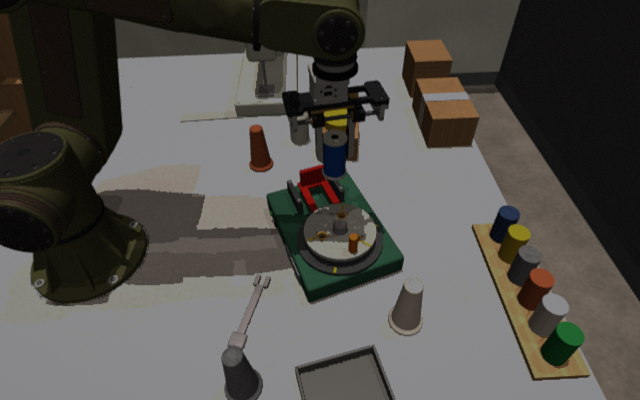

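```bash
python3 -m handwheel '[[[0,-3,15],0],[[0,-7,39],0],[[0,-7,41],0],[[0,-7,41],0],[[0,-7,41],0],[[0,-7,41],0],[[0,-7,41],0],[[0,-7,41],0],[[0,-7,33],0],[[0,-3,15],0]]'
python3 -m handwheel '[[[20,0,0],0],[[20,0,0],0],[[20,0,0],0],[[20,0,0],0],[[20,0,0],0],[[10,0,0],0],[[0,0,0],0],[[0,0,0],0],[[0,0,0],0],[[0,0,0],0]]'
python3 - <<'E'
from h import *
rel([554,-333,53])
c=shot("wrist"); save(c,"w3.png"); W=cloud(c)
for t in ["tray"]:
  for d in manip.cut_out(t,"wrist")[:2]:
    r=W[d["region"]]; r=r[~np.isnan(r[:,0])]; print(t,d["confidence"],d["centre"],len(r))
    r=r[(r[:,2]>-5)&(r[:,2]<36)]; print(cv2.minAreaRect(r[:,:2].astype(np.float32)), np.percentile(r,[1,99],axis=0))
E
```

```text
clock: 9.3
eef_pos: [553.8, -335.1, 252.0]
eef_rot: [-2.076, 1.57, 2.792]
wrist_force: [-0.6, 1.0, -0.9]
finger_gap: 47.0
clock: 10.55
eef_pos: [554.8, -333.0, 142.9]
eef_rot: [0.834, 1.57, -0.579]
wrist_force: [0.3, 0.1, -1.8]
finger_gap: 47.0
t 10.55 pos [ 554.8 -333.   142.9] F [ 0.3  0.1 -1.8] gap 47.0 tool y ang 9.1 z ang -80.9 xdown -1.0 q1,q6 [-0.6  -0.76]
shift tool [89.9 -0.8 -0.2]
tray 0.91 [328.9, 170.5] 17166
((556.3983764648438, -340.45013427734375), (167.3035430908203, 133.3921356201172), 12.181035995483398) [[ 475.55120712 -386.15803352    2.09364115]
 [ 635.08529249 -265.37548785   30.78322491]]
```

View pics/w3.png

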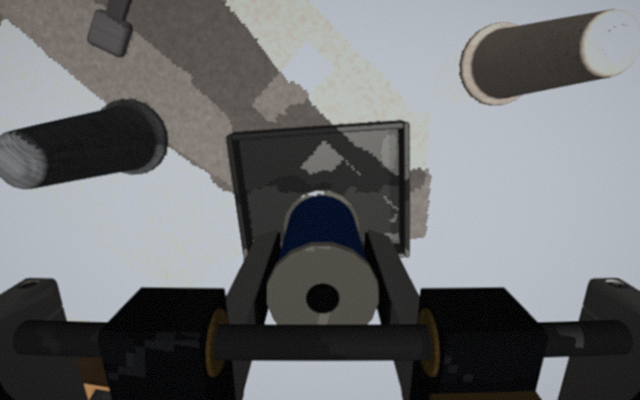

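The spool hangs over the tray, whose far rim spans (232,130)–(408,125), and is about central across it. Lower and release.

```bash
python3 -m handwheel '[[[15,0,0],0],[[20,0,0],0],[[20,0,0],0],[[15,0,0],0],[[10,0,0],0],[[6,0,0],0],[[3,0,0],0],[[1,0,0],0],[[0,0,0],0],[[0,0,0],0]]'
python3 -m handwheel '[[[0,0,0],0],[[0,0,0],0],[[0,0,0],0],[[0,0,0],0],[[0,0,0],0],[[0,0,0],0],[[0,0,0],0],[[0,0,0],0],[[0,0,0],0],[[0,0,0],0]]' 0
python3 - <<'E'
from h import *
rel(None)
E
```

```text
clock: 11.9
eef_pos: [554.8, -333.0, 52.8]
eef_rot: [0.799, 1.57, -0.614]
wrist_force: [-0.8, 0.9, -1.3]
finger_gap: 47.2
clock: 13.15
eef_pos: [554.7, -332.9, 52.4]
eef_rot: [-3.028, 1.571, 1.843]
wrist_force: [0.2, 0.2, 0.3]
finger_gap: 94.2
t 13.15 pos [ 554.7 -332.9   52.4] F [0.2 0.2 0.3] gap 94.2 tool y ang 9.1 z ang -80.9 xdown -1.0 q1,q6 [-0.6  -0.76]
```

Rise, check, and head back towards the post.

```bash
python3 -m handwheel '[[[-10,0,0],0],[[-25,0,0],0],[[-30,0,0],0],[[-30,0,0],0],[[-30,0,0],0],[[-30,0,0],0],[[-5,0,0],0],[[0,2,-25],0],[[0,2,-40],0],[[0,2,-40],0]]' 0
python3 - <<'E'
from h import *
rel([583,-120,212],20)
c=shot("side"); W=cloud(c); save(c,"s3.png")
z=W[...,2]
m=(abs(W[...,0]-555)<50)&(abs(W[...,1]+333)<60)&(z>80)&(z<100); print("spool top",m.sum(),W[m].mean(0))
c=shot("scene"); W=cloud(c); z=W[...,2]
m=(abs(W[...,0]-555)<50)&(abs(W[...,1]+333)<60)&(z>84)&(z<100); print("spool top scene",m.sum(),W[m].mean(0))
E
```

```text
clock: 14.4
eef_pos: [543.5, -227.1, 211.3]
eef_rot: [-2.244, 1.569, 2.626]
wrist_force: [0.6, 0.1, -0.2]
finger_gap: 93.9
t 14.4 pos [ 543.5 -227.1  211.3] F [ 0.6  0.1 -0.2] gap 93.9 tool y ang 9.0 z ang -81.0 xdown -1.0 q1,q6 [-0.46 -0.62]
shift tool [ -0.7  55.8 -99.6]
spin(rad) about tool x [np.float64(-0.191)]
spool top 740 [ 554.2949902  -335.281126     92.78245949]
spool top scene 101 [ 555.08735735 -327.75568154   90.00258481]
```

```bash
python3 -m handwheel '[[[0,10,-15],0],[[0,15,-30],0],[[0,15,-30],0],[[0,5,-10],0],[[0,0,0],-0.1],[[0,0,0],-0.091],[[0,0,0],0],[[0,0,0],0],[[0,0,0],0],[[0,0,0],0]]' 170 20
python3 - <<'E'
from h import *
c=shot("wrist"); save(c,"w4.png"); W=cloud(c)
z=W[...,2]; px=c["pixels"]; hsv=cv2.cvtColor(px,cv2.COLOR_RGB2HSV); H,S,V=[hsv[...,i].astype(int) for i in range(3)]
box=(W[...,0]>400)&(W[...,0]<720)&(W[...,1]>-160)&(W[...,1]<210)
red=box&((H<5)|(H>174))&(S>150)&(z>119)&(z<130)
p=W[red]; print("tab",len(p),p.mean(0),cv2.minAreaRect(p[:,:2].astype(np.float32)) if len(p)>3 else "")
o=box&(H>3)&(H<20)&(S>130)&(z>127)&(z<135); p=W[o]; print("post",len(p),p.mean(0)); print(fitc(cv2.convexHull(p[:,:2].astype(np.float32)).reshape(-1,2)) if len(p)>5 else "")
sp=(np.hypot(W[...,0]-569.5,W[...,1]+28)<25)&(z>101)&(z<109); p=W[sp]; print("spig",len(p),p.mean(0)); print(fitc(cv2.convexHull(p[:,:2].astype(np.float32)).reshape(-1,2)))
rel([591,-86,140],20)
E
```

```text
clock: 15.75
eef_pos: [575.2, -137.3, 212.4]
eef_rot: [-2.13, 1.571, 2.931]
wrist_force: [-0.4, 1.5, -0.8]
finger_gap: 31.4
tab 0 [nan nan nan] 
post 412 [591.11605002 -86.84918831 130.61441289]
[591.20521761 -86.94028488   8.37230345]
spig 1039 [569.95268882 -29.17883124 104.11637139]
[570.10321865 -29.08954641  13.88084505]
t 15.8 pos [ 575.2 -137.3  212.4] F [ 0.7  0.5 -0. ] gap 31.2 tool y ang 20.0 z ang -70.0 xdown -1.0 q1,q6 [-0.3  -0.64]
shift tool [ 72.4  32.4 -42.8]
spin(rad) about tool x [np.float64(-0.001)]<stdin>:6: RuntimeWarning: Mean of empty slice.
  ret = um.true_divide(
```

View pics/w4.png

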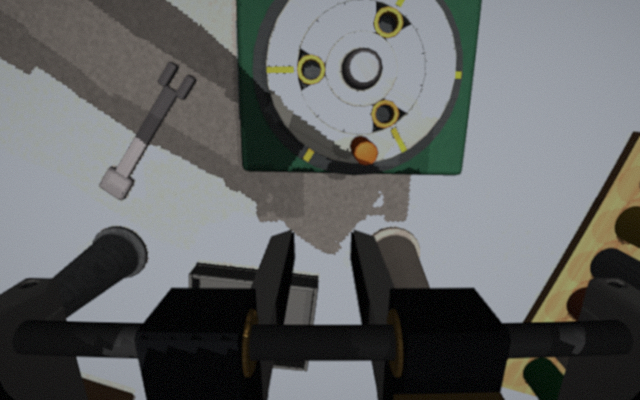

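The wrist view shows the post at (364,152), the spigot at (363,67) and the fingers spread 31 mm. The post fits at (591.2,-87.0) and the hub at (570,-29), so about 61° clockwise is needed. I'll cage the post loosely and turn.

```bash
python3 -m handwheel '[[[0,8,-10],0],[[0,16,-21],0],[[0,8,-11],0],[[15,0,0],0],[[20,0,0],0],[[20,0,0],0],[[20,0,0],0],[[20,0,0],0],[[11,0,0],0],[[0,0,0],0]]' 170
python3 -m handwheel '[[[0,0,0],0],[[0,0,0],0],[[0,0,0],0],[[0,-3.7,-0.1],0.06],[[0,-7.4,-0.4],0.12],[[0,-7.4,-0.4],0.12],[[0,-7.4,-0.4],0.12],[[0,-7.4,-0.4],0.12],[[0,0,0],0],[[0,0,0],0]]' 190
python3 - <<'E'
from h import *
rel(None)
s=manip.read_state()["eef_pos"]; d=s[:2]-np.array([570,-29]); print("tcp radius",np.hypot(*d),"ang",np.degrees(np.arctan2(d[1],d[0])))
c=shot("wrist"); save(c,"w5.png")
c=shot("side"); W=cloud(c); z=W[...,2];hsv=cv2.cvtColor(c["pixels"],cv2.COLOR_RGB2HSV); H,S=hsv[...,0],hsv[...,1]
o=(H>5)&(H<20)&(S>150)&(z>88)&(z<140)&(abs(W[...,0]-570)<90)&(abs(W[...,1]+50)<80);p=W[o];print("post side",len(p),p.mean(0) if len(p) else "")
E
```

```text
clock: 17.05
eef_pos: [590.4, -87.1, 105.6]
eef_rot: [-2.12, 1.569, 2.941]
wrist_force: [-0.4, 1.1, 0.1]
finger_gap: 31.3
clock: 18.3
eef_pos: [558.3, -89.7, 106.6]
eef_rot: [1.492, 1.57, -0.267]
wrist_force: [-1.0, -0.7, 1.0]
finger_gap: 23.8
t 18.3 pos [558.3 -89.7 106.6] F [-1.  -0.7  1. ] gap 23.8 tool y ang -10.8 z ang -100.8 xdown -1.0 q1,q6 [-0.22 -0.04]
tcp radius 61.80014160305753 ang -100.90805121872444
post side 152 [560.25899542 -95.15833688 115.60801643]
```

View pics/w5.png

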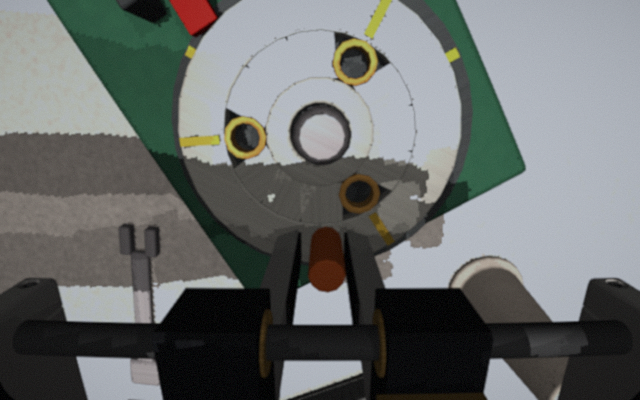

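The disc is turning with the caged post (post at (325,260)). It needs about 31° more, finishing slowly.

```bash
python3 -m handwheel '[[[0,-4.9,-0.2],0.08],[[0,-6.2,-0.3],0.1],[[0,-6.2,-0.3],0.1],[[0,-6.2,-0.3],0.1],[[0,-3.1,-0.1],0.05],[[0,-1.9,0],0.03],[[0,-1.9,0],0.03],[[0,-1.9,0],0.03],[[0,-1.9,0],0.03],[[0,0,0],0]]'
python3 - <<'E'
from h import *
rel(None)
s=manip.read_state()["eef_pos"]; d=s[:2]-np.array([570,-29]); print("tcp radius",np.hypot(*d),"ang",np.degrees(np.arctan2(d[1],d[0])))
c=shot("wrist"); save(c,"w6.png"); W=cloud(c)
r=np.hypot(W[...,0]-570,W[...,1]+29); m=(r>50)&(r<75)&(W[...,1]>-40); print("disc top z",np.nanpercentile(W[m][:,2],[10,50,90]))
E
```

```text
clock: 19.65
eef_pos: [527.7, -74.5, 106.5]
eef_rot: [-2.246, 1.571, 1.725]
wrist_force: [-0.4, 0.0, -0.6]
finger_gap: 24.1
t 19.65 pos [527.7 -74.5 106.5] F [-0.4  0.  -0.6] gap 24.1 tool y ang -42.5 z ang -132.5 xdown -1.0 q1,q6 [-0.21  0.53]
tcp radius 62.07094054956567 ang -132.9206127434298
disc top z [ 68.9239381   70.06551268 209.97037484]
```

Disc top reads 70 mm, so it has dropped. Raise clear, spin to the winder's axes and look.

```bash
python3 -m handwheel '[[[-15,0,0],0],[[-25,0,0],0],[[-35,0,0],0],[[-30,0,0],-0.18],[[0,0,0],-0.18],[[0,0,0],-0.18],[[0,0,0],-0.18],[[0,0,0],-0.18],[[0,0,0],-0.166],[[0,0,0],0]]' 170
python3 - <<'E'
from h import *
c=shot("wrist"); save(c,"w7.png"); W=cloud(c); z=W[...,2]; px=c["pixels"]
hsv=cv2.cvtColor(px,cv2.COLOR_RGB2HSV); H,S,V=[hsv[...,i].astype(int) for i in range(3)]
r=np.hypot(W[...,0]-570,W[...,1]+29); m=(r>22)&(r<74)&(abs(z-72)<5); p=W[m]
A=np.c_[p[:,:2]-[570,-29],np.ones(len(p))]; s=np.linalg.lstsq(A,p[:,2],rcond=None)[0]; print("plane",s,len(p))
red=((H<5)|(H>174))&(S>150)&(z>119)&(z<130)&(abs(W[...,0]-515)<60)
p=W[red]; print("tab",len(p),p.mean(0) if len(p) else "", cv2.minAreaRect(p[:,:2].astype(np.float32)) if len(p)>3 else "")
u=np.array([-np.sin(np.radians(18.6)),np.cos(np.radians(18.6))]); h=np.array([570,-29])
rel([*(h+u*206),212],18.6)
E
```

```text
clock: 20.95
eef_pos: [527.9, -74.5, 212.4]
eef_rot: [1.079, 1.57, -0.167]
wrist_force: [-0.1, 0.9, -0.1]
finger_gap: 31.4
plane [9.65042128e-06 6.41018656e-04 6.96067286e+01] 17601
tab 0  
t 21.0 pos [527.9 -74.5 212.2] F [-0.1  0.8  0.4] gap 31.4 tool y ang 18.4 z ang -71.6 xdown -1.0 q1,q6 [-0.21 -0.53]
shift tool [ 1.000e-01  5.370e+01 -2.359e+02]
spin(rad) about tool x [np.float64(-0.003)]
```

View pics/w7.png

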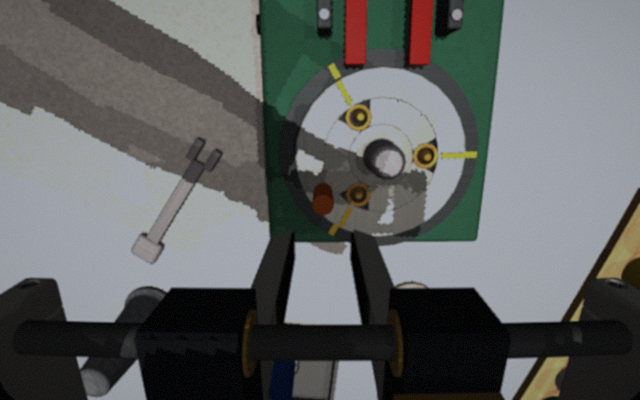

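The disc lies flat (top 69.6 mm), its holes at (358,117), (426,155), (357,195) show the studs, and its lines meet the rim marks. Next, move beyond the keeper tab with the gripper closed.

```bash
python3 -m handwheel '[[[0,4,-16],0],[[0,8,-35],0],[[0,8,-35],0],[[0,8,-35],0],[[0,8,-35],0],[[0,8,-35],0],[[0,7,-30],0],[[0,3,-15],0],[[0,0,0],0],[[0,0,0],0]]' 255
python3 - <<'E'
from h import *
u=np.array([-np.sin(np.radians(18.6)),np.cos(np.radians(18.6))]); h=np.array([570,-29])
c=shot("scene"); W=cloud(c);z=W[...,2];hsv=cv2.cvtColor(c["pixels"],cv2.COLOR_RGB2HSV); H,S=hsv[...,0],hsv[...,1]
rel([*(h+u*206),106],18.6)
red=((H<5)|(H>174))&(S>150)&(z>85)&(z<130)&(abs(W[...,0]-515)<60)&(W[...,1]>90)&(W[...,1]<180)
p=W[red]; q=p[:,:2]-h; print("tab along y'",np.percentile(q@u,[3,50,97]),"x'",np.percentile(q@[u[1],-u[0]],[3,50,97]))
save(c,"sc3.png")
E
```

```text
clock: 22.25
eef_pos: [503.7, 165.7, 211.5]
eef_rot: [-0.419, 1.571, -1.666]
wrist_force: [0.7, -1.0, -0.1]
finger_gap: 0.5
t 22.3 pos [503.7 165.6 211.5] F [ 0.3  0.1 -0.3] gap 0.7 tool y ang 18.5 z ang -71.5 xdown -1.0 q1,q6 [ 0.25 -0.08]
shift tool [105.5   0.7  -0.5]
spin(rad) about tool x [np.float64(-0.001)]
tab along y' [164.78287696 171.39475778 176.14291282] x' [-25.77736183  21.27764612  30.58704482]
```

Tab confirmed at 172 mm. Descend behind it, then push +z in two stages.

```bash
python3 -m handwheel '[[[15,0,0],0],[[20,0,0],0],[[20,0,0],0],[[20,0,0],0],[[20,0,0],0],[[10,0,0],0],[[0,0,5],0],[[0,0,5],0],[[0,0,5],0],[[0,0,0],0]]'
python3 -m handwheel '[[[0,0,8],0],[[0,0,8],0],[[0,0,8],0],[[0,0,8],0],[[0,0,8],0],[[0,0,8],0],[[0,0,8],0],[[0,0,8],0],[[0,0,8],0],[[0,0,8],0]]'
python3 - <<'E'
from h import *
u=np.array([-np.sin(np.radians(18.6)),np.cos(np.radians(18.6))]); h=np.array([570,-29])
rel([*(h+u*96),106]); s=manip.read_state(); print("y'",(s["eef_pos"][:2]-h)@u,"force along u",s["wrist_force"][:2]@u)
E
```

```text
clock: 23.55
eef_pos: [508.7, 151.8, 106.8]
eef_rot: [1.491, 1.57, 0.245]
wrist_force: [-0.2, -0.1, -0.2]
finger_gap: 0.6
clock: 24.8
eef_pos: [534.1, 75.9, 106.4]
eef_rot: [1.985, 1.571, 0.74]
wrist_force: [1.8, 3.9, 1.2]
finger_gap: 0.5
t 24.8 pos [534.1  75.9 106.4] F [1.8 3.9 1.2] gap 0.5 tool y ang 18.6 z ang -71.4 xdown -1.0 q1,q6 [ 0.07 -0.25]
shift tool [ 0.4  0.6 14.8]
y' 110.82644049832332 force along u 3.080438728875284
```

```bash
python3 -m handwheel '[[[0,0,3],0],[[0,0,3],0],[[0,0,2],0],[[0,0,2],0],[[0,0,1],0],[[0,0,1],0],[[0,0,1],0],[[0,0,0],0],[[0,0,0],0],[[0,0,0],0]]'
python3 - <<'E'
from h import *
u=np.array([-np.sin(np.radians(18.6)),np.cos(np.radians(18.6))]); h=np.array([570,-29])
s=manip.read_state(); print("y'",(s["eef_pos"][:2]-h)@u,"force along u",s["wrist_force"][:2]@u)
E
```

```text
clock: 26.05
eef_pos: [538.0, 63.9, 106.4]
eef_rot: [-0.958, 1.571, -2.204]
wrist_force: [0.5, 1.3, 0.3]
finger_gap: 0.2
y' 98.25333227135972 force along u 1.0865076642799674
```

```bash
python3 -m handwheel '[[[0,0,1],0],[[0,0,1],0],[[0,0,1],0],[[0,0,0],0],[[0,0,0],0],[[0,0,0],0],[[0,0,0],0],[[0,0,0],0],[[0,0,0],0],[[0,0,0],0]]'
python3 - <<'E'
from h import *
u=np.array([-np.sin(np.radians(18.6)),np.cos(np.radians(18.6))]); h=np.array([570,-29])
s=manip.read_state(); print("y'",(s["eef_pos"][:2]-h)@u,"force along u",s["wrist_force"][:2]@u)
c=shot("side"); W=cloud(c); save(c,"s6.png"); z=W[...,2];hsv=cv2.cvtColor(c["pixels"],cv2.COLOR_RGB2HSV); H,S=hsv[...,0],hsv[...,1]
red=((H<5)|(H>174))&(S>150)&(z>85)&(z<130)&(abs(W[...,0]-545)<60)&(W[...,1]>0)&(W[...,1]<180)
p=W[red]; q=p[:,:2]-h; print(len(p),"tab y' (side sees hub-side face)",np.percentile(q@u,[3,50,97]))
E
```

```text
clock: 27.3
eef_pos: [538.3, 63.1, 106.4]
eef_rot: [-2.947, 1.567, 2.091]
wrist_force: [-5.5, 17.4, 3.5]
finger_gap: 0.3
y' 97.38200665892786 force along u 18.230446830061002
391 tab y' (side sees hub-side face) [74.85637518 77.12273272 84.19094168]
```

The force rose to 18 N with no motion: end stop reached, tab face at about 76–77 mm (76 expected). Back off and rise.

```bash
python3 -m handwheel '[[[0,0,-5],0],[[0,0,-10],0],[[0,0,-15],0],[[-10,0,0],0],[[-25,0,0],0],[[-35,0,0],0],[[-35,0,0],0],[[-35,0,0],0],[[-20,0,-30],0],[[0,0,-30],0]]'
python3 - <<'E'
from h import *
rel(None)
h=np.array([570,-29]); u=np.array([-np.sin(np.radians(18.6)),np.cos(np.radians(18.6))])
for n in ["side","scene"]:
    c=shot(n); W=cloud(c); save(c,n+"9.png"); z=W[...,2];hsv=cv2.cvtColor(c["pixels"],cv2.COLOR_RGB2HSV); H,S=hsv[...,0],hsv[...,1]
    red=((H<5)|(H>174))&(S>150)&(z>119)&(z<130)&(abs(W[...,0]-545)<60)&(W[...,1]>0)&(W[...,1]<180)
    q=W[red][:,:2]-h; print(n,len(q),"tabtop y'",np.percentile(q@u,[3,50,97]))
    r=np.hypot(W[...,0]-570,W[...,1]+29); m=(r>25)&(r<74)&(abs(z-70)<6)&(S<60); print("disc z",np.median(z[m]),m.sum())
    m=(abs(W[...,0]-555)<50)&(abs(W[...,1]+333)<60)&(z>84)&(z<100); print("spool top",m.sum(),W[m].mean(0))
    for nm in ["cone_black","cone_pink","cone_white","oil","carton","wrench","tin"]:
        for d in manip.cut_out(nm,n)[:1]:
            r=W[d["region"]]; r=r[~np.isnan(r[:,0])]
            print(nm,np.round(d["centre"]),np.round(np.median(r,0)))
E
```

```text
clock: 28.6
eef_pos: [510.6, 146.9, 269.0]
eef_rot: [1.423, 1.567, 0.176]
wrist_force: [0.1, 0.1, -0.7]
finger_gap: 0.2
t 28.6 pos [510.6 146.9 269. ] F [ 0.1  0.1 -0.7] gap 0.2 tool y ang 18.6 z ang -71.4 xdown -1.0 q1,q6 [ 0.21 -0.11]
side 138 tabtop y' [75.6688495  79.11086196 86.52189425]
disc z 70.25258986513842 1674
spool top 718 [ 554.37268973 -334.76447111   93.00064509]
cone_black [241. 379.] [ 384. -327.   72.]
cone_pink [257. 152.] [377. 281.  57.]
cone_white [257. 154.] [377. 281.  60.]
oil [295. 128.] [483. 387.  65.]
carton [341. 143.] [589. 307.  61.]
wrench [247. 314.] [ 374. -172.    9.]
tin [341. 118.] [599. 349. 106.]
scene 49 tabtop y' [81.11647987 86.06494227 90.689087  ]
disc z 67.5531707715291 608
spool top 101 [ 555.15742024 -328.40511614   89.81799389]
cone_black [249. 170.] [ 391. -295.   55.]
cone_pink [418. 220.] [392. 306.  58.]
cone_white [216. 224.] [ 699. -185.   58.]
oil [444. 243.] [500. 414.  88.]
carton [415. 282.] [649. 399.  60.]
wrench [288. 191.] [ 378. -154.    5.]
tin [414. 263.] [613. 371. 103.]
```

View pics/side9.png

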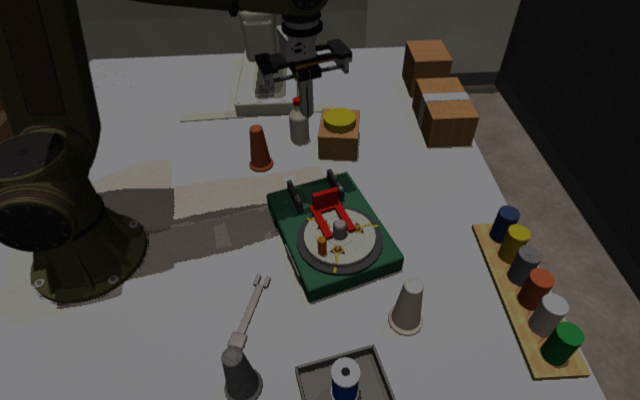

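The final picture shows the keeper in over the seated disc (330,210), the spool upright in the tray (345,378), and the bystanders in place. Time to hand in.

```bash
python3 -c "
from cell import manip
print(manip.sign_off())"
```

```text
the job is handed in; nothing more can be done
None
```

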